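# Complete the round tin of seismometer weights

### The arm

A 6-joint arm with a two-finger parallel gripper is mounted at the origin on the work surface. World frame = base frame: x ahead of the robot, y to its left, z up, the work surface at z = 0. Lengths are in mm, angles in degrees, forces in N, time in s.
With the tool pointing down it reaches from about 350 to 775 mm from the base axis. Payload 5.5 kg.
Tool frame: the origin (TCP) lies on the centre line of the jaws, within the pads' length; the fingertips stand 22 mm ahead of it and the grasp point (between the pads) lies 3 mm ahead of it; y points along the fingers, x is the direction in which the jaws open and shut, and the axes are right-handed (so a half turn about y gives the same grasp; the last joint's range is limited). The gripper opens to 85 mm and grips with 20 to 120 N. Pads are 22 mm wide; open, the fingers measure 114 mm over their backs; the gripper's body (76 mm by 85 mm) begins 54 mm behind the grasp point. The pads swing forward as they close: fully open they stand 13 mm farther back than shut.
Start: joints at [56.86, 17.945, 2.641, 74.691, 0, 82.002], TCP at [244.319, 520.555, 253.323] pointing down, gripper open.
Joint ranges: [-158.12, 158.12], [-49.38, 96.58], [-58.88, 72.47], [-126.05, 133.96], [-84.25, 85.87], [-180, 180]. Speed limits (degrees/s): [147.25, 147.25, 180, 180, 180, 180].

### API

Orientations are given as [roll, pitch, yaw] about the fixed x, y, z axes, in that order (R = Rz(yaw) Ry(pitch) Rx(roll)).
In Python, from workcell import readout, vision, close_job, nets gives the robot as it stands.
- The arm moves only by the tool jog_arm, never from a script. Its arguments are lists of equal length, an entry for each row: "linear": the shift along the tool's x, y, z in units of 30 cm (1.0 is 30 cm), a list of three; "turn": the turn about the tool's y in units of 60 degrees (1.0 is 60 degrees); "fingers": the opening in per cent of the stroke, from 0 (shut) to 100 (fully open). In form: {"linear": [[x, y, z], ...], "turn": [turn, ...], "fingers": [fingers, ...]}. A call has exactly 5 rows; each row is the pose to reach, as a shift and turn from the pose commanded when the call began, along the tool's axes at that moment; what a row does not reach only later rows make up. A row lasts 1/8 s, in which the tool goes at most 62.5 mm and 10.7 degrees, less where a joint would pass 70% of its speed; a pose out of reach is approached as far as the arm can. A call with a number of a shift or a turn outside -1 to 1 is refused whole. A call with a gripper value outside its range is refused whole. The fingers move at their own pace and stop on an object; "newtons" is the grip in N (left out, the last holds). Time passes only in rows, so rows that repeat a pose let the fingers close, or fill a call up. It gives the time, the measured TCP pose, the force and the opening at its end, in the units of the state.
- readout.get_obs(): the state, without advancing time (a new reading comes with each control period).
- vision.get_image(name): name is "side" or "top" or "wrist"; returns a dict with "frame" (480x640x3 uint8, red, green, blue), "fx", "fy", "cx", "cy" (pixels), "camera_from_world" (4x4, takes a point from world to camera coordinates). Camera axes: x right, y up, looking along -z (the intrinsics and any distortion apply to the point x, -y, -z); pixel columns grow to the right and rows downward; lengths in mm; the calibration is good to about 2 mm. A picture is of the moment at which its call begins. There is no depth.
- close_job(): hands the job in, once; it reports no verdict.
Trained networks look in a picture, given as the dict that the camera call returned (one of the last four; its "shot" number tells which), for a name from the list of things; names that differ only in an ending like _2 or _b are one class to them, and where a whole thing is asked for, a point or a joint stands for the part that bears it (a point fixed in the world has none). Each returns a list of dicts, best first, with "conf" (0 to 1); they miss things now and then, are a little off and sometimes report something else, mostly with a low value. They report only what shows in the picture. A call takes as long as a camera call. They do not tell look-alikes from the thing itself.
- nets.outline_of(label, picture): "region" (480x640 bool, what is visible of it) and "centre" ([column, row] in pixels, amid what is visible of it).
The state is a dict: "time_s": time; "joints": joint angles; "qd": joint speeds; "tau": joint torques, N m; "eef_pos": TCP position; "orientation": TCP orientation; "ft_force": force on the tool from outside, world axes, zero at the start; "torque": the same for the moment, N m; "gripper_width": finger opening in mm.
Only numpy, scipy, OpenCV 4.12 (cv2) and the standard library are available. Lean on these libraries where they do the work, as an engineer would, in place of code of your own. Each camera call takes 0.05 s, during which the arm holds its last target.

### The job

Put the two loose brass weights that match those in the blue tin into the tin's two empty places, one in each, so that the ring is complete. They must stand flat on the tin's floor, knob up; lower them in by their knobs and do not drop them.

Things in the scene. Friction and masses are not known exactly. Their poses are not given: they have to be found in the camera images.
- brass_1_center (a point): One of two loose brass weights outside the tin, standing knob up: disc 48 mm across, 14 mm thick (lower edge bevelled 4 mm), on it an upright knob 16 mm across, 30 mm high to lift it by; 44 mm high in all, about 0.27 kg. Point: on its axis half-way up, 22 mm above its underside; z up along the knob.
- brass_2_center (a point): The other loose brass weight, the same in size and looks, point likewise. Bystanders that stay out of the tin's places: a steel-coloured weight of the same shape, a small brass one (disc 29 mm across), a black rubber foot; the tin's blue lid lies closed side up.
- place_1 (a point): Empty place in the blue tin (fixed, 172 mm across, floor 3 mm thick, rim 20 mm above the table), which holds 7 weights, one in the middle, six around it, 54 mm apart centre to centre, about 6 mm free all round; five stand loose in it. Point: where the centre of a seated weight lies, 22 mm above the tin's floor, 25 mm above the table. z up; the tin's axis is 54 mm away along this frame's -x.
- place_2 (a point): The other empty place, opposite the first across the middle weight; point likewise, the tin's axis 54 mm away along +x (both frames are parallel). The neighbours' knobs stand 27 mm inwards of either place and 47 mm to each side of it, and at the middle: fingers have most room when they open along y, across the line of the two places.
Things that resemble listed ones, but are neither listed nor needed, are in the scene too. What is shaped like the part that bears brass_1_center but pink or red is not meant. What is shaped like the part that bears brass_2_center but orange is not meant.

How it is judged:
By the outcome, as a careful person would: the job done as asked, in the order asked, and still so for the second after the job is handed in, with the robot touching nothing.
It also fails if it takes over 64 s, if anything falls off the work surface, if the arm or the gripper's body presses on something with over 40 N, if the wrist force passes 120 N, or if a joint passes its speed limit or range.

## Working session

There is one attempt and no reset: what is moved stays moved. The work goes in short steps, Python scripts to look and compute and a tool call to move; the robot and the scene stay as the last step left them, time stands still between calls to the robot, and variables do not carry over. Pictures are saved under pics/ and viewed, and the job is handed in when it is done.

Besides the shell and the picture viewer there is one more tool, called after "Emit:" by a JSON object that holds its "api" and its "payload". jog_arm: Moves the arm, as the interface text tells. Its arguments: {"type":"object","properties":{"linear":{"type":"array"},"turn":{"type":"array"},"fingers":{"type":"array"},"newtons":{"type":"number"}},"required":["linear","turn","fingers"]}

```bash
mkdir -p pics; ls
python3 - <<'E'
from workcell import readout, vision, nets
import cv2,json,numpy as np
print(readout.get_obs())
for n in ("top","side"):
    p=vision.get_image(n)
    print(n,p['fx'],p['fy'],p['cx'],p['cy'],p['camera_from_world'],[k for k in p])
    cv2.imwrite(f'pics/{n}0.png',p['frame'][:,:,::-1])
    for l in ("brass_1_center","place_1"):
        for d in nets.outline_of(l,p): print(n,l,round(d['conf'],2),d['centre'],d['region'].sum())
E
```

```text
pics
{'time_s': 0.0, 'joints': array([5.68605481e+01, 1.79909854e+01, 2.57707352e+00, 7.46902066e+01,
       3.94123373e-04, 8.20007296e+01]), 'qd': array([ 0.00888684,  0.0115747 ,  0.02659634, -0.02088512, -0.02467385,
        0.00773324]), 'tau': array([ 1.98333632e-04, -4.80627322e+01,  2.98532063e+01,  1.89911155e-02,
       -5.60262833e-05,  1.08480512e-05]), 'eef_pos': array([244.03596251, 520.12931475, 252.40772826]), 'orientation': array([-89.98512051,   0.10305057,  64.85983156]), 'ft_force': array([ 0.59364554, -0.45823169,  0.5282433 ]), 'torque': array([0.02087363, 0.00982147, 0.03584404]), 'gripper_width': 85.35775177380762}
top 460.4825343179865 460.4825343179865 319.7701489080454 233.04125974971953 [[-1.65333829e-02 -9.99837416e-01  7.19647903e-03  2.75306574e+01]
 [ 9.92140283e-01 -1.55124042e-02  1.24165308e-01 -5.17278687e+02]
 [-1.24033486e-01  9.19278932e-03  9.92235449e-01 -8.13796067e+02]
 [ 0.00000000e+00  0.00000000e+00  0.00000000e+00  1.00000000e+00]] ['frame', 'fx', 'fy', 'cx', 'cy', 'camera_from_world', 'shot']
top brass_1_center 0.73 [233.5, 189.5] 513
top brass_1_center 0.7 [190.3, 202.4] 542
top brass_1_center 0.57 [188.8, 161.1] 512
top place_1 0.94 [469.8, 254.4] 4106
side 575.8194503645741 575.8194503645741 332.6796297176759 240.24641742194672 [[ 9.95660455e-01 -9.30511841e-02  1.31764993e-03 -5.16128930e+02]
 [ 4.62224403e-02  5.06776339e-01  8.60837515e-01 -1.03841573e+02]
 [-8.07697039e-02 -8.57040967e-01  5.08878213e-01 -1.02020537e+03]
 [ 0.00000000e+00  0.00000000e+00  0.00000000e+00  1.00000000e+00]] ['frame', 'fx', 'fy', 'cx', 'cy', 'camera_from_world', 'shot']
side brass_1_center 0.87 [350.9, 210.3] 307
side brass_1_center 0.85 [388.7, 206.3] 320
side brass_1_center 0.77 [367.6, 231.0] 331
side place_1 0.65 [328.7, 387.8] 5042
side place_1 0.28 [283.0, 215.0] 325
```

View pics/top0.png

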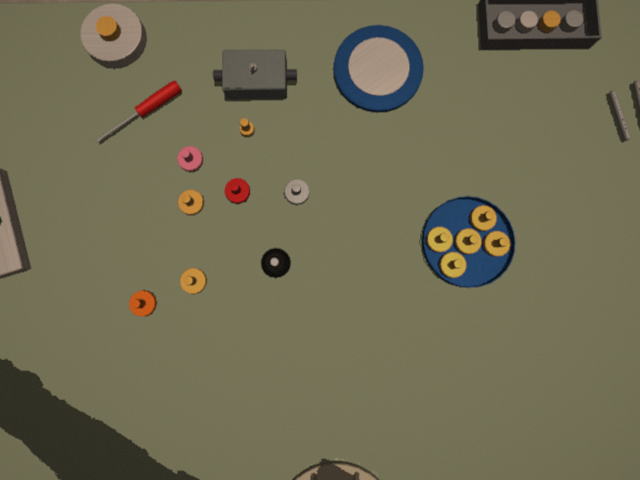

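View pics/side0.png

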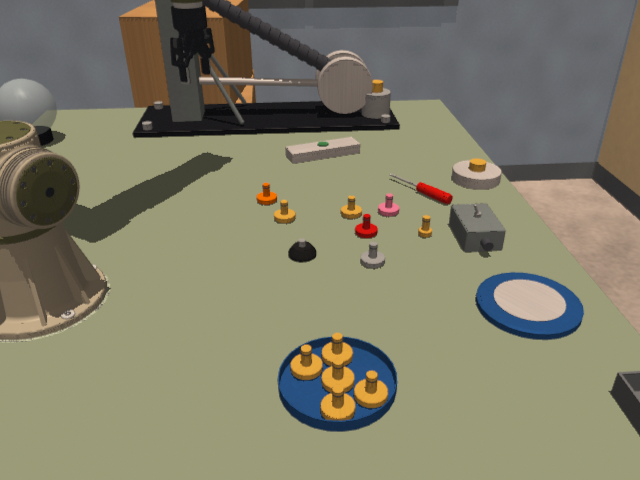

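```bash
cat > h.py <<'E'
import numpy as np,cv2
from scipy.optimize import minimize
def proj(p,P):
    P=np.atleast_2d(P).astype(float); T=p['camera_from_world']
    c=P@T[:3,:3].T+T[:3,3]
    return np.c_[p['cx']+p['fx']*c[:,0]/-c[:,2], p['cy']+p['fy']*(-c[:,1])/-c[:,2]]
def ray(p,uv,z):
    T=p['camera_from_world'];R=T[:3,:3];C=-R.T@T[:3,3]
    d=R.T@np.array([(uv[0]-p['cx'])/p['fx'],-(uv[1]-p['cy'])/p['fy'],-1])
    return C+d*(z-C[2])/d[2]
a=np.linspace(0,2*np.pi,48,endpoint=False)
def circ(x,y,z,r): return np.c_[x+r*np.cos(a),y+r*np.sin(a),0*a+z]
def sil(p,x,y,z0=0,S=8):
    m=np.zeros((480,640),np.uint8)
    for pts in (np.r_[circ(x,y,z0,20),circ(x,y,z0+4,24),circ(x,y,z0+14,24)],np.r_[circ(x,y,z0+14,8),circ(x,y,z0+44,8)]):
        h=cv2.convexHull(proj(p,pts).astype(np.float32))
        cv2.fillPoly(m,[np.round(h*256).astype(np.int32)],255,lineType=cv2.LINE_AA,shift=8)
    return m/255.
def fit(p,mask,x0,z0=0):
    mk=cv2.GaussianBlur(mask.astype(np.float32),(0,0),1)
    f=lambda q:((cv2.GaussianBlur(sil(p,q[0],q[1],z0).astype(np.float32),(0,0),1)-mk)**2).sum()
    r=minimize(f,x0,method='Nelder-Mead',options=dict(initial_simplex=[x0,np.add(x0,[6,0]),np.add(x0,[0,6])],xatol=.05,fatol=.01))
    return r.x,r.fun
E
python3 - <<'E'
from workcell import readout, vision, nets
from h import *
P={n:vision.get_image(n) for n in("top","side")}
t=P['top'];s=P['side']
c1=cv2.resize(t['frame'][110:330,110:330],(560,560),interpolation=cv2.INTER_CUBIC)
cv2.imwrite('pics/crop1.png',c1[:,:,::-1])
for uv in((190,202),(193,281),(142,303),(237,190),(189,158),(440,239)):
    c=ray(t,uv,14)[:2]
    print(uv,c,end=' ')
    for n,p in P.items():
        hsv=cv2.cvtColor(p['frame'],cv2.COLOR_RGB2HSV)
        k=proj(p,[*c,14])[0];w=30
        m=((hsv[...,1]>150)&(hsv[...,2]>70)&((hsv[...,0]<30)|(hsv[...,0]>165)))
        l,lab,st,ce=cv2.connectedComponentsWithStats(m.astype(np.uint8))
        i=1+np.argmin(np.hypot(*(ce[1:]-k).T)+1000*(st[1:,4]<60))
        mm=lab==i
        x,f=fit(p,mm,c)
        print(n,ce[i].round(),'hue',np.median(hsv[mm][:,0]),'V',np.median(hsv[mm],0),x.round(1),round(f,1),mm.sum(),end=' | ')
    print()
# tin
for n,p in P.items():
    hsv=cv2.cvtColor(p['frame'],cv2.COLOR_RGB2HSV)
    m=((hsv[...,1]>130)&(hsv[...,0]>95)&(hsv[...,0]<125)&(hsv[...,2]>40)).astype(np.uint8)
    l,lab,st,ce=cv2.connectedComponentsWithStats(m)
    i=[k for k in range(1,l) if st[k,4]>800 and abs(ce[k]-proj(p,[*ray(t,(468,242),10)[:2],10])[0]).max()<30][0]
    cn=max(cv2.findContours((lab==i).astype(np.uint8),cv2.RETR_EXTERNAL,cv2.CHAIN_APPROX_NONE)[0],key=len)
    mk=np.zeros((480,640),np.float32);cv2.fillPoly(mk,[cn],1.)
    def rend(q):
        mm=np.zeros((480,640),np.uint8)
        h=cv2.convexHull(proj(p,np.r_[circ(*q,0,86),circ(*q,20,86)]).astype(np.float32))
        cv2.fillPoly(mm,[np.round(h*256).astype(np.int32)],255,lineType=cv2.LINE_AA,shift=8);return mm/255.
    x0=ray(t,(468,242),20)[:2]
    r=minimize(lambda q:((rend(q)-mk)**2).sum(),x0,method='Nelder-Mead',options=dict(initial_simplex=[x0,x0+[8,0],x0+[0,8]]))
    print('tin',n,r.x,r.fun,mk.sum())
E
```

```text
(190, 202) [582.83532545 263.15269976] top [191. 202.] hue 17.0 V [ 17. 177. 192.] [584.  263.3] 35.7 477 | side [351. 211.] hue 18.0 V [ 18. 185. 160.] [584.5 264.8] 59.8 253 | 
(193, 281) [434.23270455 254.8884424 ] top [193. 281.] hue 18.0 V [ 18. 174. 196.] [434.7 256.2] 35.0 505 | side [284. 214.] hue 18.0 V [ 18. 185. 160.] [435.1 257.8] 26.2 296 | 
(142, 303) [395.54880865 347.65931462] top [142. 303.] hue 11.0 V [ 11. 220. 194.] [395.3 348.9] 23.7 553 | side [266. 196.] hue 13.0 V [ 13. 253. 165.] [395.2 353.3] 16.1 277 | 
(237, 190) [604.62825071 174.63475546] top [237. 190.] hue 1.0 V [  1. 215. 169.] [605.6 175.7] 29.1 479 | side [366. 228.] hue 1.0 V [  1.  234.  158.5] [605.1 178.2] 21.8 338 | 
(189, 158) [668.39481329 266.63214965] top [191. 202.] hue 17.0 V [ 17. 177. 192.] [1064.4    1.9] 423.3 477 | side [366. 228.] hue 1.0 V [  1.  234.  158.5] [-1007.2  2088.9] 293.5 338 | 
(440, 239) [ 505.12159127 -206.45863315] top [439. 239.] hue 22.0 V [ 22. 162. 197.] [ 505.6 -205.8] 47.7 462 | side [337. 337.] hue 18.0 V [ 18. 186. 220.] [ 519.5 -149.6] 575.2 81 | 
tin top [ 500.78051878 -256.14799323] 4064.778515955402 2871.0
tin side [ 500.69537895 -253.79127729] 4933.175024990389 4359.0
```

View pics/crop1.png

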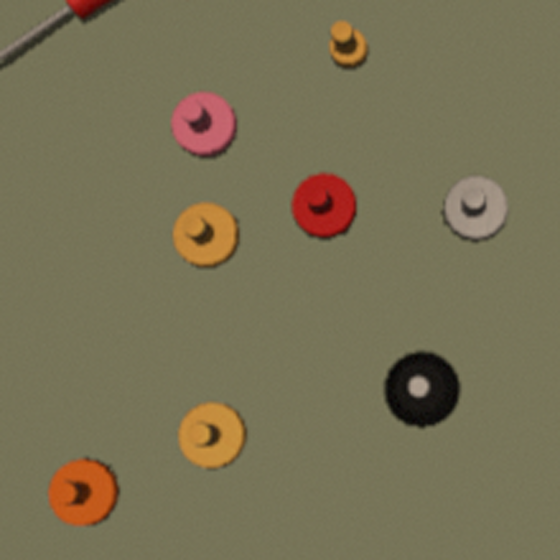

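```bash
cat >> h.py <<'E'
def tinfit(p,uv0,x0):
    hsv=cv2.cvtColor(p['frame'],cv2.COLOR_RGB2HSV)
    m=((hsv[...,1]>130)&(hsv[...,0]>95)&(hsv[...,0]<125)&(hsv[...,2]>20)).astype(np.uint8)
    l,lab,st,ce=cv2.connectedComponentsWithStats(m)
    i=min([k for k in range(1,l) if st[k,4]>500],key=lambda k:np.hypot(*(ce[k]-uv0)))
    cn=max(cv2.findContours((lab==i).astype(np.uint8),cv2.RETR_EXTERNAL,cv2.CHAIN_APPROX_NONE)[0],key=len)
    mk=np.zeros((480,640),np.float32);cv2.fillPoly(mk,[cv2.convexHull(cn)],1.)
    def rend(q):
        mm=np.zeros((480,640),np.uint8)
        h=cv2.convexHull(proj(p,np.r_[circ(*q,0,86),circ(*q,20,86)]).astype(np.float32))
        cv2.fillPoly(mm,[np.round(h*256).astype(np.int32)],255,lineType=cv2.LINE_AA,shift=8);return mm/255.
    x0=np.array(x0)
    r=minimize(lambda q:((rend(q)-mk)**2).sum(),x0,method='Nelder-Mead',options=dict(initial_simplex=[x0,x0+[8,0],x0+[0,8]]))
    return r.x,r.fun,mk.sum()
E
python3 - <<'E'
from workcell import vision
from h import *
P={n:vision.get_image(n) for n in("top","side")}
t=P['top']
for n,p in P.items():
    print('tin',n,tinfit(p,proj(p,[500,-256,10])[0],[500.,-256]))
hsv=cv2.cvtColor(t['frame'],cv2.COLOR_RGB2HSV)
m=((hsv[...,1]>120)&(hsv[...,2]>60)&(hsv[...,0]<35)).astype(np.uint8)
# joint fit: regions by watershed-nearest
for uv in((484,217),(497,243),(453,264),(440,239),(469,241)):
    c=ray(t,uv,17)[:2]
    w=np.zeros((480,640),np.uint8);cv2.circle(w,uv,15,1,-1)
    x,f=fit(t,(m&w)>0,c,3);d=x-[500.8,-256];print(uv,x.round(1),round(f,1),np.hypot(*(d)),np.degrees(np.arctan2(d[1],d[0])))
cv2.imwrite('pics/tin.png',cv2.resize(t['frame'][180:300,400:540],None,fx=5,fy=5,interpolation=cv2.INTER_CUBIC)[:,:,::-1])
E
```

```text
tin top (array([ 500.53064066, -258.0018605 ]), np.float64(368.11054209919257), np.float32(6568.0))
tin side (array([ 500.96968656, -255.19179966]), np.float64(406.1712725874663), np.float32(8890.0))
(484, 217) [ 544.  -291.1] 30.7 55.691514585144226 -39.11271235110137
(497, 243) [ 495.4 -313. ] 31.9 57.21831703113632 -95.40035097835063
(453, 264) [ 457.4 -227.8] 26.3 51.79589954379972 146.98923876648317
(440, 239) [ 505.3 -205.1] 25.6 51.1337785263787 84.96192452232124
(469, 241) [ 501.2 -258.7] 28.5 2.766812225924963 -81.89796250961308
```

View pics/tin.png

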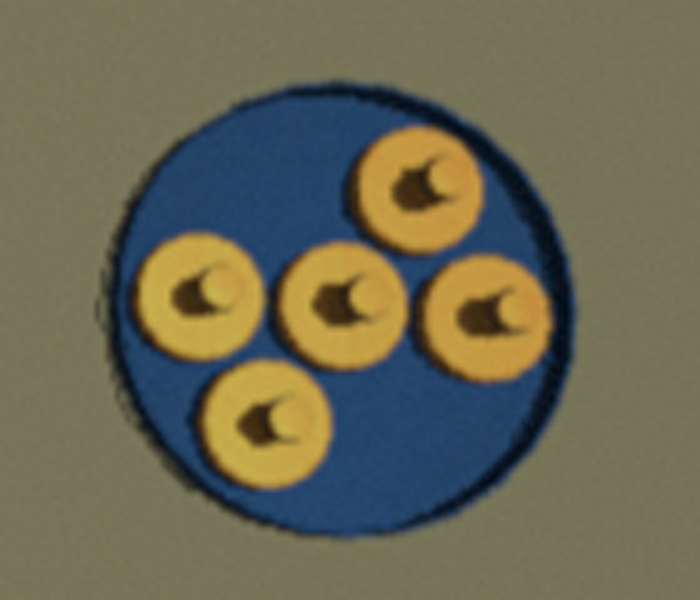

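Emit:
{"api": "jog_arm", "payload": {"linear": [[-0.1,0.02,-0.18],[-0.2,0.04,-0.36],[-0.3,0.06,-0.54],[-0.4,0.08,-0.72],[-0.5,0.1,-0.9]], "turn": [-0.16,-0.32,-0.48,-0.64,-0.8], "fingers": [60,60,60,60,60], "newtons": 40}}

```text
time_s: 1.12
eef_pos: [417.0, 281.6, 225.0]
orientation: [-90.1, -0.0, 112.1]
ft_force: [0.5, 1.2, 0.5]
gripper_width: 51.2
```

```bash
cat >> h.py <<'E'
def delta(o,tgt,yaw=None):
    """shift from obs pose to world tgt in tool units"""
    from scipy.spatial.transform import Rotation as Ro
    R=Ro.from_euler('xyz',o['orientation'],degrees=True).as_matrix()
    d=R.T@(np.array(tgt)-o['eef_pos'])/300
    print('pos',o['eef_pos'].round(1),'ori',o['orientation'].round(2),'t',round(o['time_s'],2),'w',round(o['gripper_width'],1),'F',o['ft_force'].round(1))
    print('linear',d.round(4), 'turn',None if yaw is None else round(-(yaw-o['orientation'][2])/60,4))
E
python3 - <<'E'
from workcell import readout
from h import *
delta(readout.get_obs(),[435,256.5,180],114.3)
E
```

```text
pos [417.  281.6 225. ] ori [-9.0050e+01 -1.0000e-02  1.1206e+02] t 1.12 w 51.2 F [0.5 1.2 0.5]
linear [-0.1001  0.1499 -0.0239] turn -0.0374
```

Emit:
{"api": "jog_arm", "payload": {"linear": [[-0.05,0.07,-0.012],[-0.1,0.13,-0.024],[-0.1,0.13,-0.024],[-0.1,0.13,-0.024],[-0.1,0.13,-0.024]], "turn": [-0.03,-0.03,-0.03,-0.03,-0.03], "fingers": [60,60,60,60,60]}}

```text
time_s: 1.75
eef_pos: [434.0, 258.8, 186.8]
orientation: [-90.1, -0.0, 113.6]
ft_force: [0.5, -0.3, -0.0]
gripper_width: 51.0
```

Run:
```python
from workcell import readout,vision,nets
from h import *
p=vision.get_image('wrist')
cv2.imwrite('pics/w1.png',p['frame'][:,:,::-1])
delta(readout.get_obs(),[435,256.5,42],114.3)
print(p['fx'],p['camera_from_world'].round(3).tolist())
print(proj(p,[[435,256.5,14],[435,256.5,44]]))
for d in nets.outline_of("brass_1_center",p): print(round(d['conf'],2),d['centre'],d['region'].sum())
```

```text
pos [434.  258.8 186.7] ori [-9.0090e+01 -1.0000e-02  1.1362e+02] t 1.8 w 51.0 F [-0.3 -0.2  0.1]
linear [-0.0084  0.4825  0.0008] turn -0.0114
368.9833869542828 [[-0.4, 0.916, 0.001, -63.681], [-0.882, -0.385, -0.274, 499.577], [-0.251, -0.11, 0.962, -178.121], [0.0, 0.0, 0.0, 1.0]]
[[313.51967749 222.11254718]
 [313.2130411  231.4526474 ]]
0.98 [258.3, 370.3] 1710
0.57 [158.8, 339.2] 726
```

View pics/w1.png

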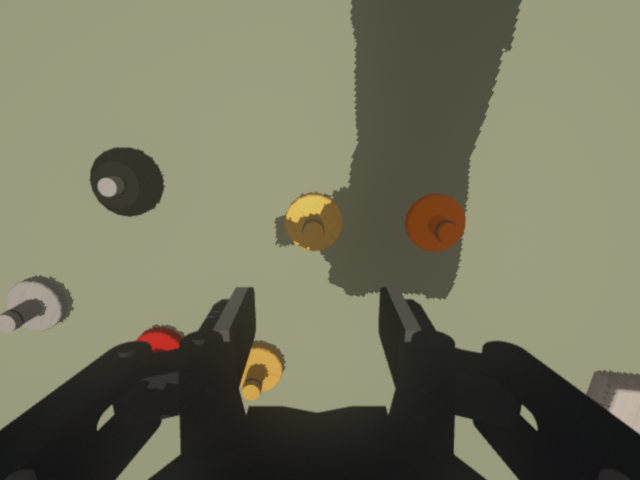

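```bash
cat > wf.py <<'E'
from workcell import readout,vision,nets
from h import *
import sys
def wf(c,z0=0,name=None,R=60,sat=110):
    p=vision.get_image('wrist')
    if name: cv2.imwrite(f'pics/{name}.png',p['frame'][:,:,::-1])
    hsv=cv2.cvtColor(p['frame'],cv2.COLOR_RGB2HSV)
    m=((hsv[...,1]>sat)&(hsv[...,0]>14)&(hsv[...,0]<28)).astype(np.uint8)
    w=np.zeros_like(m);k=proj(p,[*c,z0+20])[0].astype(int);cv2.circle(w,tuple(int(v) for v in k),R,1,-1)
    l,lab,st,ce=cv2.connectedComponentsWithStats(m&w)
    i=1+np.argmax(st[1:,4])
    x,f=fit(p,lab==i,np.array(c,float),z0)
    print('fit',x.round(1),'res',round(f,1),st[i],'px',ce[i].round(1))
    return p,x
E
python3 - <<'E'
from wf import *
p,x=wf([435,256.5])
delta(readout.get_obs(),[*x,42],114.3)
E
```

```text
fit [435.9 256.7] res 63.7 [ 285  193   58   58 2606] px [313.4 221.9]
pos [433.9 258.6 186.5] ori [-90.07  -0.   113.61] t 1.9 w 51.1 F [-0.6  0.3 -0.4]
linear [-0.0083  0.4816 -0.0031] turn -0.0115
```

Emit:
{"api": "jog_arm", "payload": {"linear": [[-0.004,0.1,-0.0015],[-0.008,0.25,-0.003],[-0.008,0.4,-0.003],[-0.008,0.48,-0.003],[-0.008,0.48,-0.003]], "turn": [-0.0115,-0.0115,-0.0115,-0.0115,-0.0115], "fingers": [60,60,60,60,60]}}

```text
time_s: 2.52
eef_pos: [434.0, 255.7, 40.3]
orientation: [-89.8, -0.0, 114.3]
ft_force: [-0.4, 0.3, 0.9]
gripper_width: 51.3
```

Run:
```python
from wf import *
p=vision.get_image('wrist');cv2.imwrite('pics/w2.png',p['frame'][:,:,::-1])
delta(readout.get_obs(),[435.9,256.7,42],114.3)
```

```text
pos [435.2 256.2  41.7] ori [-8.9920e+01 -1.0000e-02  1.1426e+02] t 2.58 w 51.0 F [ 0.7 -0.2 -0.1]
linear [ 0.0005 -0.0009 -0.0028] turn -0.0006
```

View pics/w2.png

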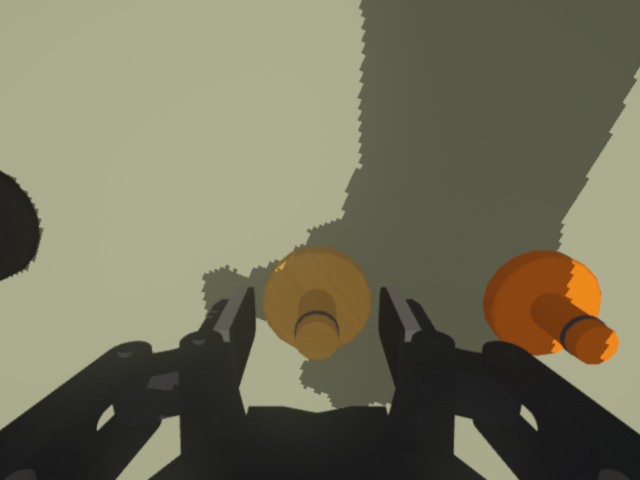

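Emit:
{"api": "jog_arm", "payload": {"linear": [[0,0,-0.002],[0,0,-0.002],[0,0,-0.002],[0,0,-0.002],[0,0,-0.002]], "turn": [0,0,0,0,0], "fingers": [0,0,0,0,0], "newtons": 50}}

```text
time_s: 3.2
eef_pos: [437.4, 257.1, 43.4]
orientation: [-90.2, -0.0, 114.2]
ft_force: [-1.3, 0.9, 6.7]
gripper_width: 14.0
```

Run:
```python
from wf import *
p=vision.get_image('wrist');cv2.imwrite('pics/w3.png',p['frame'][:,:,::-1])
delta(readout.get_obs(),[435.9,256.7,42],114.3)
```

```text
pos [437.4 257.1  43.4] ori [-9.0190e+01 -2.0000e-02  1.1425e+02] t 3.25 w 14.0 F [-0.7  1.5  6.4]
linear [0.0008 0.0047 0.005 ] turn -0.0008
```

View pics/w3.png

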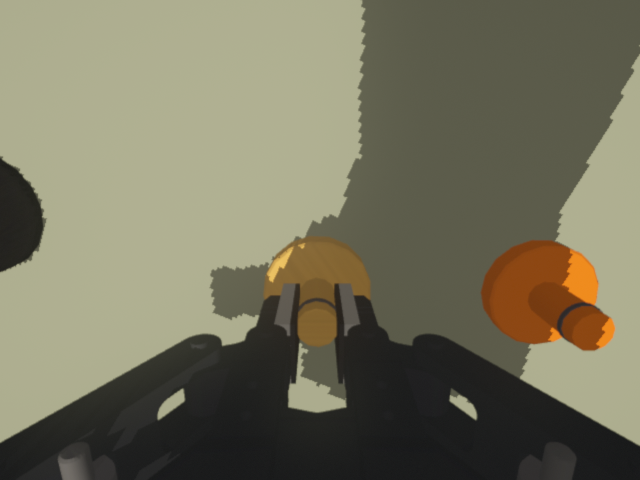

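Emit:
{"api": "jog_arm", "payload": {"linear": [[0,-0.02,0],[0,-0.06,0],[0,-0.12,0],[0,-0.2,0],[0,-0.25,0]], "turn": [0,0,0,0,0], "fingers": [0,0,0,0,0], "newtons": 60}}

```text
time_s: 3.88
eef_pos: [436.6, 256.5, 118.4]
orientation: [-90.1, 0.0, 114.2]
ft_force: [0.9, 0.3, -2.5]
gripper_width: 13.1
```

Run:
```python
from wf import *
p=vision.get_image('wrist');cv2.imwrite('pics/w4.png',p['frame'][:,:,::-1])
o=readout.get_obs()
z0=o['eef_pos'][2]-43.4
delta(o,[451.5,-280,150],114.3)
hsv=cv2.cvtColor(p['frame'],cv2.COLOR_RGB2HSV)
print(proj(p,[*o['eef_pos'][:2],z0+14]))
```

```text
pos [437.5 256.8 119.9] ori [-9.0210e+01  1.0000e-02  1.1424e+02] t 3.92 w 14.0 F [ 0.8  0.5 -0.8]
linear [-1.6509 -0.1024  0.6916] turn -0.001
[[316.64341381 299.90022608]]
```

View pics/w4.png

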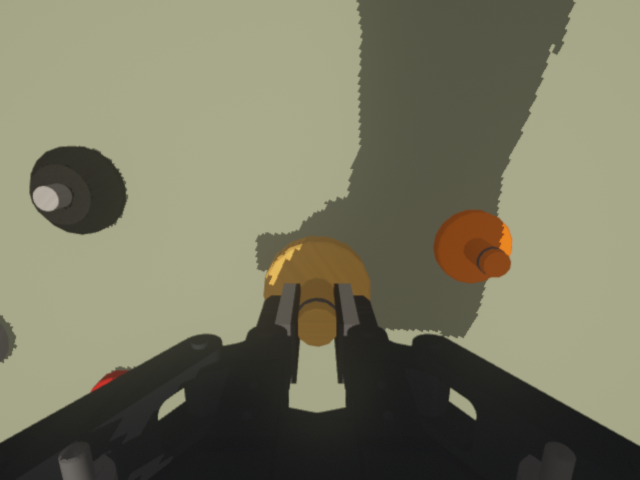

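Emit:
{"api": "jog_arm", "payload": {"linear": [[-0.08,-0.04,0.034],[-0.23,-0.08,0.1],[-0.4,-0.1,0.17],[-0.58,-0.1,0.245],[-0.76,-0.1,0.32]], "turn": [0,0,0,0,0], "fingers": [0,0,0,0,0]}}

```text
time_s: 4.55
eef_pos: [442.0, 7.4, 146.8]
orientation: [-90.0, 0.0, 114.3]
ft_force: [1.1, 0.2, -3.4]
gripper_width: 13.6
```

Emit:
{"api": "jog_arm", "payload": {"linear": [[-0.18,0,0.075],[-0.36,0,0.15],[-0.54,0,0.225],[-0.7,0,0.29],[-0.8,0,0.33]], "turn": [0,0,0,0,0], "fingers": [0,0,0,0,0]}}

```text
time_s: 5.18
eef_pos: [450.2, -253.0, 146.5]
orientation: [-90.0, 0.0, 114.1]
ft_force: [0.3, 1.1, -3.8]
gripper_width: 13.6
```

Run:
```python
from wf import *
p=vision.get_image('wrist');cv2.imwrite('pics/w5.png',p['frame'][:,:,::-1])
o=readout.get_obs()
delta(o,[451.5,-280,150],114.3)
R=p['camera_from_world'];z0=o['eef_pos'][2]-43.4
from scipy.spatial.transform import Rotation as Ro
Rt=Ro.from_euler('xyz',o['orientation'],degrees=True).as_matrix()
for dz in(-3,0,3):
    c=o['eef_pos']+Rt[:,2]*dz
    q=proj(p,circ(c[0],c[1],z0+14,24));print(dz,q.min(0),q.max(0))
print('tin c',proj(p,[500.6,-257.8,3]))
```

```text
pos [ 451.  -256.5  146.6] ori [-89.96   0.22 113.99] t 5.22 w 13.7 F [ 2.  -5.1 -2.1]
linear [-0.0723 -0.0111  0.0302] turn -0.0051
-3 [255.0079525  250.10030111] [362.5842744  348.77990905]
0 [254.709454   243.38592082] [362.82236417 343.0538222 ]
3 [254.40795964 236.60142079] [363.0628379 337.2725455]
tin c [[284.46593231 286.62087712]]
```

View pics/w5.png

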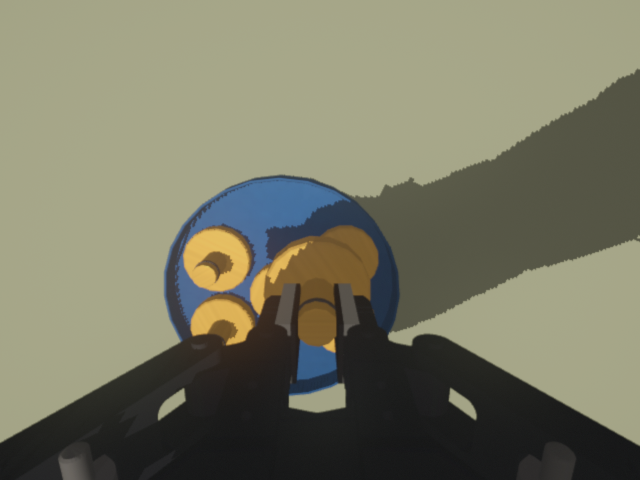

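Emit:
{"api": "jog_arm", "payload": {"linear": [[-0.03,0,0.015],[-0.05,0,0.025],[-0.06,0,0.025],[-0.065,0,0.025],[-0.065,0,0.025]], "turn": [0,0,0,0,0], "fingers": [0,0,0,0,0]}}

```text
time_s: 5.85
eef_pos: [451.9, -270.8, 146.9]
orientation: [-90.0, -0.0, 114.3]
ft_force: [-0.1, -0.4, -2.5]
gripper_width: 14.0
```

```bash
cat > tw.py <<'E'
from wf import *
from scipy.spatial.transform import Rotation as Ro
from scipy.optimize import least_squares
def held(p,o,zoff=43.4,dzs=(0,1,2,3)):
    Rt=Ro.from_euler('xyz',o['orientation'],degrees=True).as_matrix()
    for dz in dzs:
        c=o['eef_pos']+Rt[:,2]*dz
        q=proj(p,circ(c[0],c[1],o['eef_pos'][2]-zoff+14,24));print('held dz',dz,q.min(0).round(1),q.max(0).round(1))
def tinw(p,x0=(500.6,-257.8),fit_r=False):
    """fit outer rim ellipse to the tin's blue outline (convex hull boundary points of blue region)"""
    hsv=cv2.cvtColor(p['frame'],cv2.COLOR_RGB2HSV)
    m=((hsv[...,1]>130)&(hsv[...,0]>95)&(hsv[...,0]<125)&(hsv[...,2]>25)).astype(np.uint8)
    pts=np.vstack([c[:,0] for c in cv2.findContours(m,cv2.RETR_EXTERNAL,cv2.CHAIN_APPROX_NONE)[0]])
    q=np.array(x0,float)
    A=np.linspace(0,2*np.pi,720)
    for tol in(14,7,4,3,2.5,2.5):
        def model(q): 
            h=np.r_[np.c_[q[0]+86*np.cos(A),q[1]+86*np.sin(A),0*A],np.c_[q[0]+86*np.cos(A),q[1]+86*np.sin(A),0*A+20]]
            h=cv2.convexHull(proj(p,h).astype(np.float32))
            return h
        h=model(q); d=np.array([cv2.pointPolygonTest(h,(float(a),float(b)),True) for a,b in pts])
        s=pts[abs(d)<tol]
        f=lambda q:[cv2.pointPolygonTest(model(q),(float(a),float(b)),True)-.3 for a,b in s]
        r=least_squares(f,q,diff_step=1e-3,loss='soft_l1');q=r.x
    print('tin',q.round(2),'n',len(s),'rms',np.sqrt(np.mean(np.square(f(q)))).round(2),s.min(0),s.max(0))
    return q
E
python3 - <<'E'
from tw import *
o=readout.get_obs()
p=vision.get_image('wrist');cv2.imwrite('pics/w6.png',p['frame'][:,:,::-1])
held(p,o); q=tinw(p)
t=vision.get_image('top');tinw(t); s=vision.get_image('side');tinw(s)
delta(readout.get_obs(),[451.5,-280,150],114.3)
E
```

```text
held dz 0 [262.7 244.9] [370.6 344.3]
held dz 1 [262.6 242.7] [370.7 342.3]
held dz 2 [262.5 240.4] [370.8 340.4]
held dz 3 [262.4 238.2] [370.9 338.5]
tin [ 504.42 -258.12] n 114 rms 0.81 [261 187] [408 344]
tin [ 499.24 -261.2 ] n 197 rms 1.17 [423 197] [515 286]
tin [ 500.83 -254.95] n 268 rms 1.03 [278 337] [396 430]
pos [ 451.7 -270.9  146.9] ori [-9.0010e+01 -1.0000e-02  1.1427e+02] t 6.0 w 13.7 F [ 0.5 -0.3 -3.6]
linear [-0.0273 -0.0105  0.0132] turn -0.0005
```

View pics/w6.png

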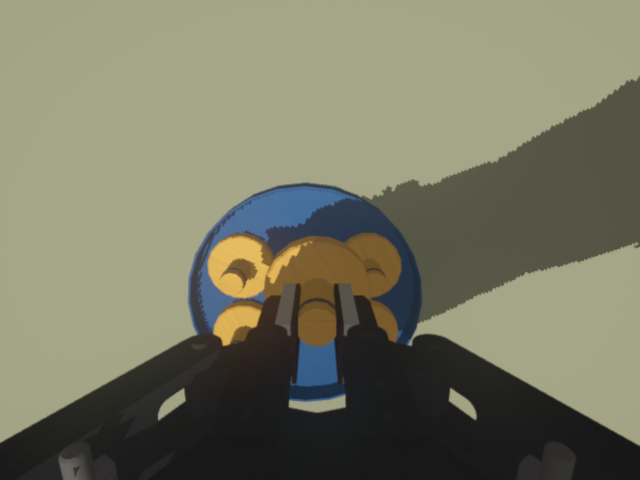

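Run:
```python
from tw import *
p=vision.get_image('wrist');o=readout.get_obs()
im=cv2.resize(p['frame'],None,fx=2,fy=2,interpolation=cv2.INTER_CUBIC)[:,:,::-1].copy()
def dr(P,c): cv2.polylines(im,[np.round(proj(p,P)*2+.5).astype(np.int32)],True,c,1)
for c,col in (((500.6,-257.8),(255,255,255)),((504.4,-258.1),(0,0,255))):
    dr(circ(*c,20,86),col);dr(circ(*c,3,83),col)
    for k in (145+180-60*0,84.3,144.3,204.3):
        dr(circ(c[0]+54*np.cos(np.radians(k)),c[1]+54*np.sin(np.radians(k)),17,24),col)
cv2.imwrite('pics/ov1.png',im[330:800,320:900])
```

```text
(no output)
```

View pics/ov1.png

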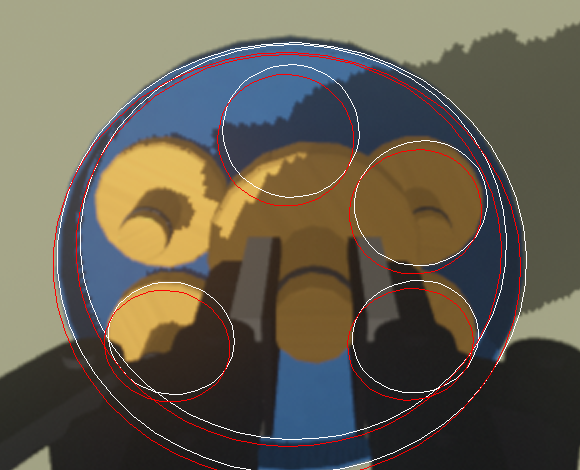

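Emit:
{"api": "jog_arm", "payload": {"linear": [[-0.01,0.03,0.003],[-0.02,0.1,0.005],[-0.027,0.18,0.007],[-0.027,0.24,0.007],[-0.027,0.24,0.007]], "turn": [0,0,0,0,0], "fingers": [0,0,0,0,0]}}

```text
time_s: 6.68
eef_pos: [451.8, -278.6, 72.9]
orientation: [-89.9, -0.2, 114.2]
ft_force: [0.2, 0.4, -2.5]
gripper_width: 13.8
```

```bash
cat > ov.py <<'E'
from tw import *
def ov(name,C=(500,-258),th=24.3,hdz=2.5,zoff=43.4,crop=None,k=1.6):
    p=vision.get_image('wrist');o=readout.get_obs()
    im=cv2.resize(p['frame'],None,fx=k,fy=k,interpolation=cv2.INTER_CUBIC)[:,:,::-1].copy()
    def dr(P,c): cv2.polylines(im,[np.round(proj(p,P)*k+.5).astype(np.int32)],True,c,1)
    dr(circ(*C,20,86),(255,255,255));dr(circ(*C,3,83),(255,255,255))
    for j in range(6):
        q=np.radians(th+60*j);dr(circ(C[0]+54*np.cos(q),C[1]+54*np.sin(q),17,24),(0,0,255) if j%3==0 else (255,255,255))
    if hdz is not None:
        Rt=Ro.from_euler('xyz',o['orientation'],degrees=True).as_matrix();c=o['eef_pos']+Rt[:,2]*hdz
        dr(circ(c[0],c[1],o['eef_pos'][2]-zoff+14,24),(0,255,0))
        print('held at',c[:2].round(1),'under',(o['eef_pos'][2]-zoff).round(1))
    im=im[crop[1]:crop[3],crop[0]:crop[2]] if crop else im[150:750,120:900]
    cv2.imwrite(f'pics/{name}.png',im)
    return o
E
python3 - <<'E'
from ov import *
o=ov('ov2');delta(o,[453.1,-279.2,46.8],114.3)
E
```

```text
held at [ 450.2 -280.2] under 30.6
pos [ 452.5 -279.1   74. ] ori [-8.9950e+01 -1.1000e-01  1.1423e+02] t 6.72 w 13.7 F [ 0.6  0.2 -1.9]
linear [-0.0011  0.0906 -0.0018] turn -0.0012
```

View pics/ov2.png

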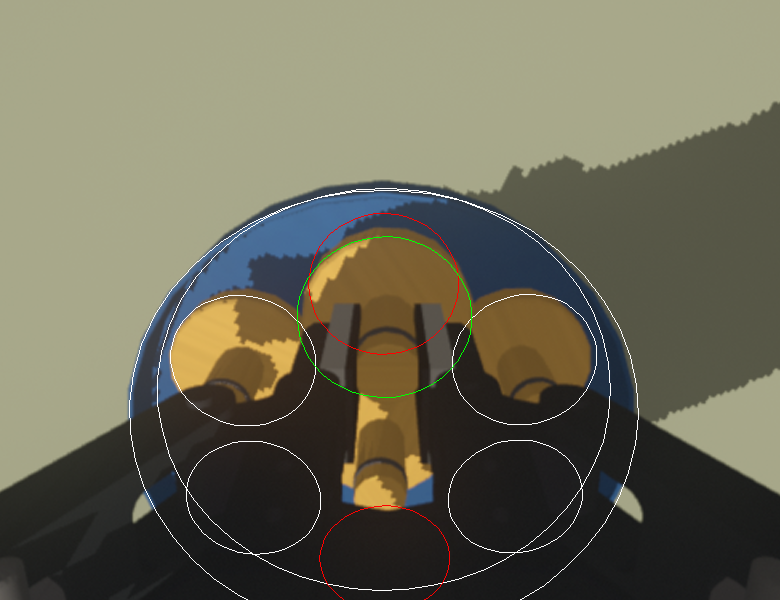

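Emit:
{"api": "jog_arm", "payload": {"linear": [[-0.001,0.015,-0.001],[-0.001,0.04,-0.001],[-0.001,0.06,-0.002],[-0.001,0.075,-0.002],[-0.001,0.083,-0.002]], "turn": [0,0,0,0,0], "fingers": [0,0,0,0,0]}}

```text
time_s: 7.35
eef_pos: [453.6, -279.4, 49.5]
orientation: [-90.0, -0.0, 114.2]
ft_force: [0.4, 0.1, -2.9]
gripper_width: 13.9
```

Emit:
{"api": "jog_arm", "payload": {"linear": [[0,0.002,0],[0,0.004,0],[0,0.006,0],[0,0.008,0],[0,0.008,0]], "turn": [0,0,0,0,0], "fingers": [0,0,0,0,0]}}

```text
time_s: 7.98
eef_pos: [453.8, -279.5, 47.5]
orientation: [-90.0, -0.0, 114.2]
ft_force: [-0.2, 0.5, -2.5]
gripper_width: 13.9
```

Run:
```python
from ov import *
o=ov('ov3');delta(o,[453.1,-279.2,46.4],114.3)
```

```text
held at [ 451.5 -280.6] under 4.1
pos [ 453.8 -279.6   47.5] ori [-90.01   0.   114.24] t 8.03 w 13.9 F [ 0.2 -0.2 -2.7]
linear [0.0021 0.0038 0.0017] turn -0.001
```

View pics/ov3.png

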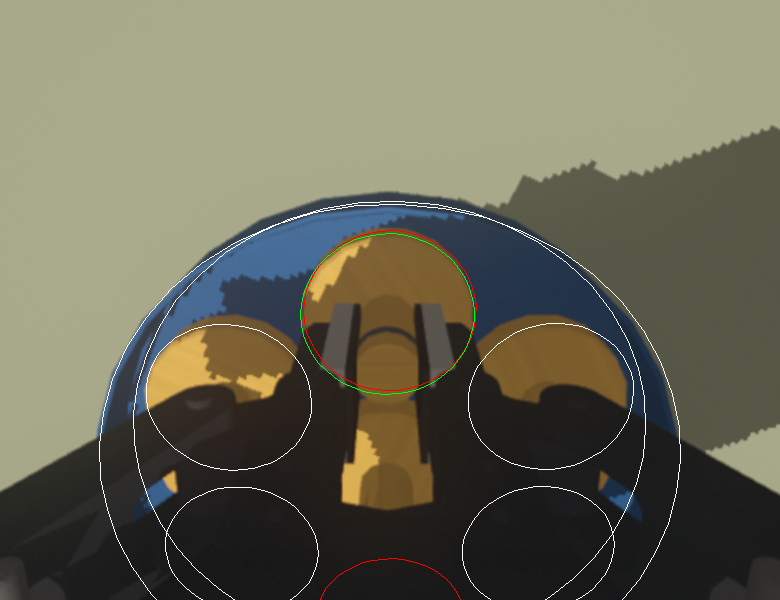

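Emit:
{"api": "jog_arm", "payload": {"linear": [[0.001,0.002,0.001],[0.001,0.004,0.001],[0.001,0.005,0.001],[0.001,0.005,0.001],[0.001,0.005,0.001]], "turn": [0,0,0,0,0], "fingers": [0,0,0,0,0]}}

```text
time_s: 8.65
eef_pos: [453.4, -279.4, 46.5]
orientation: [-90.0, 0.0, 114.2]
ft_force: [-3.0, 1.3, 5.2]
gripper_width: 13.5
```

Emit:
{"api": "jog_arm", "payload": {"linear": [[0,0,0],[0,0,0],[0,0,0],[0,0,0],[0,-0.005,0]], "turn": [0,0,0,0,0], "fingers": [22,28,34,40,40]}}

```text
time_s: 9.28
eef_pos: [453.3, -279.3, 47.4]
orientation: [-90.0, -0.0, 114.2]
ft_force: [-1.4, 1.7, -0.7]
gripper_width: 34.3
```

Emit:
{"api": "jog_arm", "payload": {"linear": [[0,-0.05,0],[0,-0.15,0],[0,-0.3,0],[0,-0.45,0],[0,-0.5,0]], "turn": [0,0,0,0,0], "fingers": [40,40,40,40,40]}}

```text
time_s: 9.9
eef_pos: [454.7, -280.5, 201.8]
orientation: [-90.2, 0.3, 114.2]
ft_force: [0.7, -0.2, 0.4]
gripper_width: 34.1
```

Run:
```python
from ov import *
o=ov('ov4',hdz=None);delta(o,[584,264,190],114.3)
```

```text
pos [ 454.9 -280.6  202.2] ori [-90.17   0.35 114.24] t 9.95 w 34.3 F [0.6 0.3 1.2]
linear [ 1.4787  0.0352 -1.1377] turn -0.001
```

View pics/ov4.png

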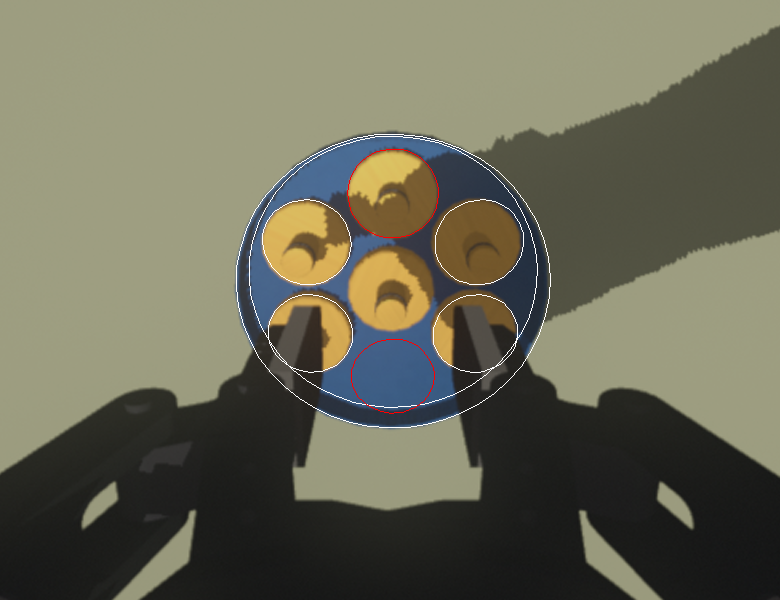

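Emit:
{"api": "jog_arm", "payload": {"linear": [[0.12,0,-0.092],[0.28,0,-0.215],[0.44,0,-0.338],[0.6,0,-0.46],[0.76,0,-0.584]], "turn": [0,0,0,0,0], "fingers": [60,60,60,60,60]}}

```text
time_s: 10.58
eef_pos: [519.1, 2.3, 196.7]
orientation: [-89.9, -0.0, 114.2]
ft_force: [0.6, -1.1, 0.2]
gripper_width: 51.1
```

Emit:
{"api": "jog_arm", "payload": {"linear": [[0.16,0,-0.122],[0.32,0,-0.245],[0.48,0,-0.368],[0.62,0,-0.477],[0.72,0,-0.554]], "turn": [0,0,0,0,0], "fingers": [60,60,60,60,60]}}

```text
time_s: 11.2
eef_pos: [581.9, 268.0, 196.1]
orientation: [-89.9, -0.0, 114.3]
ft_force: [0.5, -0.9, -0.5]
gripper_width: 51.3
```

Run:
```python
from ov import *
delta(readout.get_obs(),[585,264,180],114.3)
```

```text
pos [581.9 268.  196.1] ori [-8.9890e+01 -2.0000e-02  1.1434e+02] t 11.2 w 51.3 F [ 0.5 -0.9 -0.5]
linear [-0.0163  0.0535 -0.0041] turn 0.0007
```

Emit:
{"api": "jog_arm", "payload": {"linear": [[-0.015,0.03,-0.004],[-0.015,0.05,-0.004],[-0.015,0.05,-0.004],[-0.015,0.05,-0.004],[-0.015,0.05,-0.004]], "turn": [0,0,0,0,0], "fingers": [60,60,60,60,60]}}

```text
time_s: 11.82
eef_pos: [585.7, 261.3, 183.1]
orientation: [-90.1, 0.0, 114.2]
ft_force: [-0.2, -0.3, -0.7]
gripper_width: 51.2
```

Run:
```python
from tw import *
p,x=wf([584.3,264],name='w7')
delta(readout.get_obs(),[*x,42],114.3)
```

```text
fit [584.4 263.8] res 69.5 [ 291  193   59   59 2667] px [319.9 222.1]
pos [585.6 261.5 183.1] ori [-90.05   0.   114.19] t 11.88 w 51.5 F [-0.7 -0.4  0.2]
linear [0.0086 0.4705 0.0008] turn -0.0018
```

View pics/w7.png

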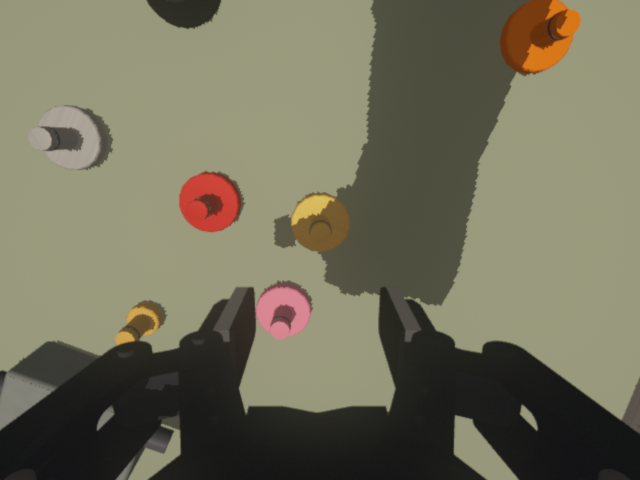

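Emit:
{"api": "jog_arm", "payload": {"linear": [[0.004,0.1,0.003],[0.0085,0.25,0.006],[0.0085,0.4,0.006],[0.0085,0.462,0.006],[0.0085,0.462,0.006]], "turn": [0,0,0,0,0], "fingers": [60,60,60,60,60]}}

```text
time_s: 12.5
eef_pos: [581.4, 263.0, 42.3]
orientation: [-89.8, -0.0, 114.2]
ft_force: [0.1, 0.6, 2.1]
gripper_width: 51.0
```

Emit:
{"api": "jog_arm", "payload": {"linear": [[0,0,0],[0,0,0],[0,0,0],[0,0,0],[0,0,0]], "turn": [0,0,0,0,0], "fingers": [30,0,0,0,0], "newtons": 60}}

```text
time_s: 13.12
eef_pos: [584.0, 263.8, 45.8]
orientation: [-90.2, 0.0, 114.2]
ft_force: [-0.3, -1.4, 6.4]
gripper_width: 13.9
```

Run:
```python
from tw import *
p=vision.get_image('wrist');cv2.imwrite('pics/w8.png',p['frame'][:,:,::-1])
o=readout.get_obs();delta(o,[549.2,-235.8,150],114.3);held(p,o,zoff=o['eef_pos'][2])
```

```text
pos [584.  263.8  45.8] ori [-9.0190e+01  4.0000e-02  1.1423e+02] t 13.18 w 13.7 F [ 0.2 -1.5  6.6]
linear [-1.4712 -0.3489  0.7881] turn -0.0012
held dz 0 [263.5 243.2] [369.9 341.2]
held dz 1 [263.4 241. ] [370.  339.3]
held dz 2 [263.3 238.7] [370.1 337.4]
held dz 3 [263.2 236.5] [370.2 335.5]
```

View pics/w8.png

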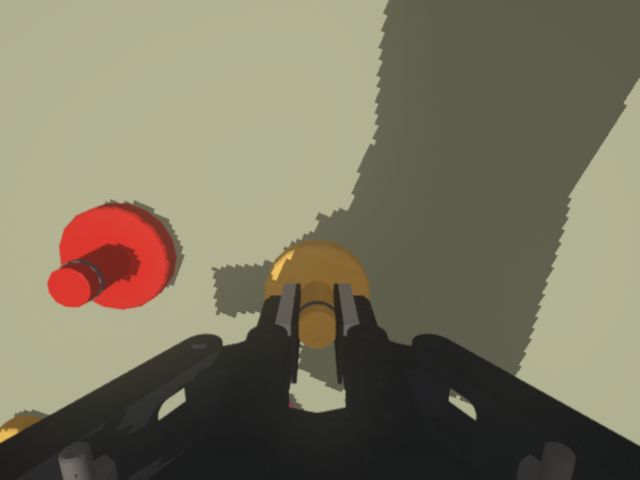

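Emit:
{"api": "jog_arm", "payload": {"linear": [[0,-0.02,0],[0,-0.06,0],[0,-0.12,0],[0,-0.2,0],[0,-0.25,0]], "turn": [0,0,0,0,0], "fingers": [0,0,0,0,0]}}

```text
time_s: 13.8
eef_pos: [583.4, 263.9, 121.3]
orientation: [-90.1, 0.0, 114.2]
ft_force: [0.8, 1.0, -1.6]
gripper_width: 13.6
```

Emit:
{"api": "jog_arm", "payload": {"linear": [[-0.08,-0.04,0.043],[-0.23,-0.08,0.123],[-0.4,-0.1,0.214],[-0.57,-0.1,0.305],[-0.74,-0.1,0.396]], "turn": [0,0,0,0,0], "fingers": [0,0,0,0,0]}}

```text
time_s: 14.42
eef_pos: [565.4, 10.7, 149.9]
orientation: [-90.1, 0.0, 114.3]
ft_force: [1.7, 0.1, -2.2]
gripper_width: 13.6
```

Emit:
{"api": "jog_arm", "payload": {"linear": [[-0.17,0,0.091],[-0.34,0,0.182],[-0.51,0,0.273],[-0.65,0,0.348],[-0.73,0,0.391]], "turn": [0,0,0,0,0], "fingers": [0,0,0,0,0]}}

```text
time_s: 15.05
eef_pos: [548.1, -238.2, 149.5]
orientation: [-90.0, 0.1, 114.1]
ft_force: [1.4, 0.4, -3.0]
gripper_width: 13.5
```

Run:
```python
from ov import *
a=np.radians(24.3);g=np.array([500+54*np.cos(a),-258+54*np.sin(a)])-1.0*np.array([-.9116,-.411])
print(g)
delta(readout.get_obs(),[*g,77],114.3)
```

```text
[ 550.12737694 -235.36722464]
pos [ 548.1 -238.2  149.5] ori [-9.0030e+01  5.0000e-02  1.1409e+02] t 15.05 w 13.5 F [ 1.4  0.4 -3. ]
linear [ 0.0063  0.2418 -0.0099] turn -0.0035
```

Emit:
{"api": "jog_arm", "payload": {"linear": [[0.01,0.02,-0.008],[0.015,0.06,-0.008],[0.015,0.12,-0.008],[0.015,0.15,-0.008],[0.015,0.15,-0.008]], "turn": [0,0,0,0,0], "fingers": [0,0,0,0,0]}}

```text
time_s: 15.68
eef_pos: [548.2, -229.0, 102.9]
orientation: [-89.9, -0.1, 114.3]
ft_force: [-0.0, 0.5, -3.3]
gripper_width: 14.1
```

Run:
```python
from ov import *
o=ov('ov5',hdz=1.0,zoff=45.8)
delta(o,[550.1,-235.4,77],114.3)
```

```text
held at [ 547.8 -229.9] under 57.9
pos [ 548.7 -229.5  103.7] ori [-8.998e+01 -5.000e-02  1.143e+02] t 15.72 w 13.3 F [ 0.7 -0.2 -1.6]
linear [-0.0199  0.0889  0.0038] turn -0.0
```

View pics/ov5.png

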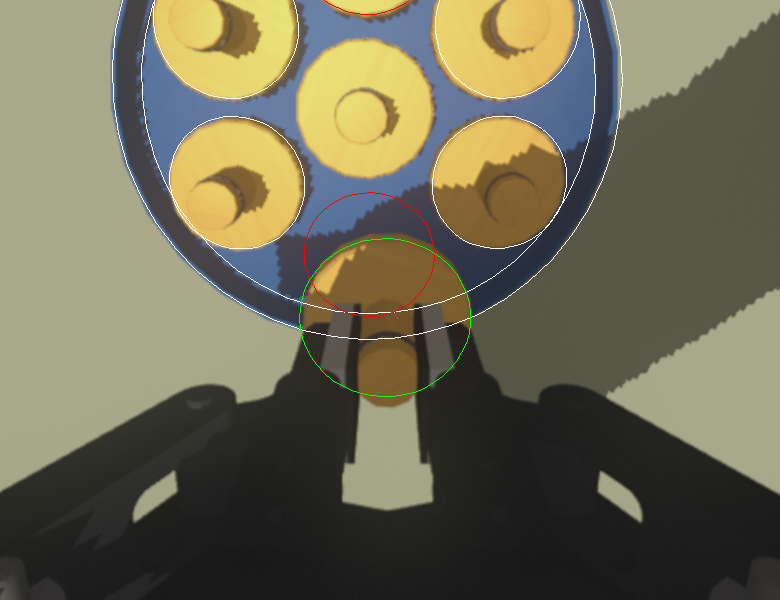

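Emit:
{"api": "jog_arm", "payload": {"linear": [[-0.008,0.01,0.001],[-0.016,0.03,0.003],[-0.02,0.06,0.003],[-0.02,0.083,0.003],[-0.02,0.083,0.003]], "turn": [0,0,0,0,0], "fingers": [0,0,0,0,0]}}

```text
time_s: 16.35
eef_pos: [549.7, -235.9, 77.9]
orientation: [-89.9, -0.1, 114.2]
ft_force: [-0.5, 0.8, -1.8]
gripper_width: 13.8
```

Run:
```python
from ov import *
o=ov('ov6',hdz=1.3,zoff=45.8)
delta(o,[550.4,-235.2,48.8],114.3)
```

```text
held at [ 548.9 -236.6] under 32.7
pos [ 550.  -236.    78.5] ori [-8.9970e+01 -6.0000e-02  1.1423e+02] t 16.4 w 13.8 F [ 0.4 -0.1 -1.7]
linear [ 0.0019  0.0989 -0.0023] turn -0.0011
```

View pics/ov6.png

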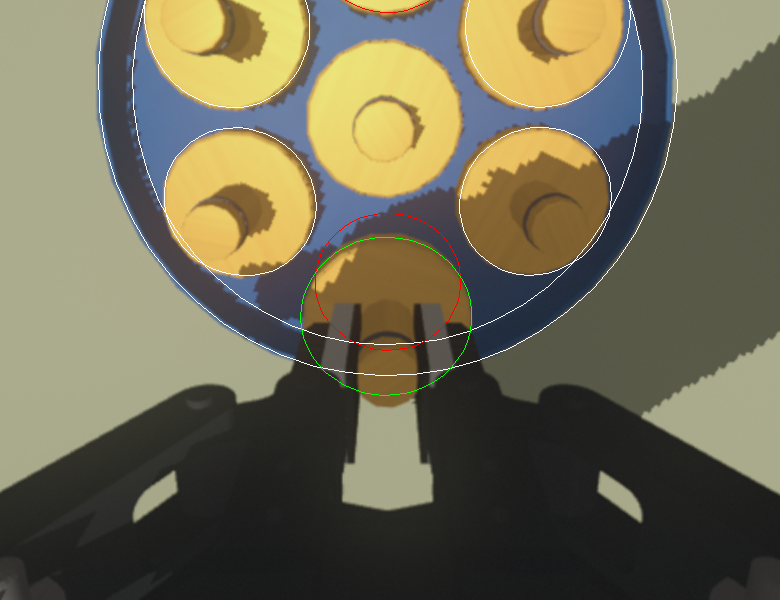

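Emit:
{"api": "jog_arm", "payload": {"linear": [[0.002,0.015,-0.001],[0.002,0.04,-0.001],[0.002,0.06,-0.001],[0.002,0.078,-0.001],[0.002,0.086,-0.001]], "turn": [0,0,0,0,0], "fingers": [0,0,0,0,0]}}

```text
time_s: 17.02
eef_pos: [550.2, -235.4, 52.6]
orientation: [-90.0, -0.0, 114.2]
ft_force: [0.6, 0.1, -1.9]
gripper_width: 13.3
```

Emit:
{"api": "jog_arm", "payload": {"linear": [[0,0.003,0],[0,0.006,0],[0,0.008,0],[0,0.009,0],[0,0.009,0]], "turn": [0,0,0,0,0], "fingers": [0,0,0,0,0]}}

```text
time_s: 17.65
eef_pos: [550.5, -235.5, 50.6]
orientation: [-90.0, 0.0, 114.2]
ft_force: [0.0, -0.7, -2.4]
gripper_width: 13.8
```

Run:
```python
from ov import *
o=ov('ov7',hdz=1.3,zoff=45.8)
delta(o,[550.4,-235.2,48.8],114.3)
```

```text
held at [ 549.3 -236.1] under 4.8
pos [ 550.5 -235.5   50.6] ori [-90.01   0.   114.24] t 17.7 w 13.8 F [ 0.9  0.1 -2.7]
linear [ 0.0012  0.006  -0.0002] turn -0.001
```

View pics/ov7.png

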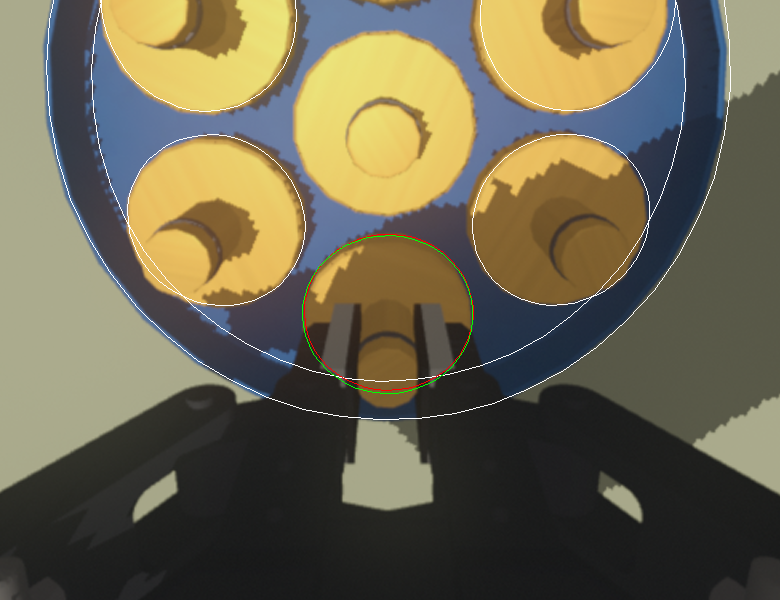

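Perfectly aligned, 2 mm above the floor. Lower to contact.

Emit:
{"api": "jog_arm", "payload": {"linear": [[0,0.002,0],[0,0.004,0],[0,0.006,0],[0,0.007,0],[0,0.007,0]], "turn": [0,0,0,0,0], "fingers": [0,0,0,0,0]}}

```text
time_s: 18.32
eef_pos: [550.5, -235.6, 48.9]
orientation: [-90.0, 0.0, 114.2]
ft_force: [-1.2, -0.0, 2.9]
gripper_width: 13.5
```

Emit:
{"api": "jog_arm", "payload": {"linear": [[0,0.001,0],[0,0.001,0],[0,0.001,0],[0,0.001,0],[0,0.001,0]], "turn": [0,0,0,0,0], "fingers": [0,22,28,34,40]}}

```text
time_s: 18.95
eef_pos: [550.5, -235.5, 48.0]
orientation: [-90.0, -0.0, 114.2]
ft_force: [-0.0, 0.7, 0.0]
gripper_width: 34.1
```

Emit:
{"api": "jog_arm", "payload": {"linear": [[0,0,0],[0,-0.05,0],[0,-0.15,0],[0,-0.3,0],[0,-0.45,0]], "turn": [0,0,0,0,0], "fingers": [40,40,40,40,40]}}

```text
time_s: 19.58
eef_pos: [550.4, -235.5, 185.5]
orientation: [-90.0, 0.0, 114.2]
ft_force: [0.3, -0.1, -0.9]
gripper_width: 34.5
```

Emit:
{"api": "jog_arm", "payload": {"linear": [[0,0,-0.1],[0,0,-0.2],[0,0,-0.3],[0,0,-0.4],[0,0,-0.4]], "turn": [0,0,0,0,0], "fingers": [40,40,40,40,40]}}

```text
time_s: 20.2
eef_pos: [661.4, -185.2, 183.8]
orientation: [-90.1, 0.0, 114.4]
ft_force: [-0.5, -0.4, -1.1]
gripper_width: 34.5
```

Run:
```python
from ov import *
o=ov('ov8',hdz=None);delta(o,o['eef_pos'])
for n in('top','side'):
    p=vision.get_image(n);u=proj(p,[500,-258,10])[0].astype(int)
    cv2.imwrite(f'pics/{n}9.png',cv2.resize(p['frame'][max(0,u[1]-75):u[1]+75,u[0]-90:u[0]+90],None,fx=4,fy=4,interpolation=cv2.INTER_CUBIC)[:,:,::-1])
```

```text
pos [ 660.3 -185.8  183.6] ori [-9.0010e+01  2.0000e-02  1.1431e+02] t 20.25 w 34.0 F [-0.1  0.4  0.4]
linear [0. 0. 0.] turn None
```

View pics/ov8.png

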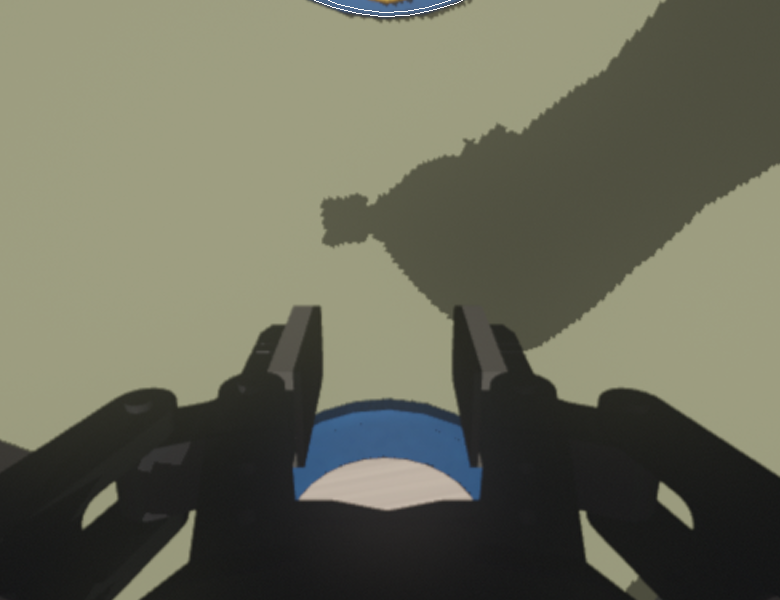

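View pics/side9.png

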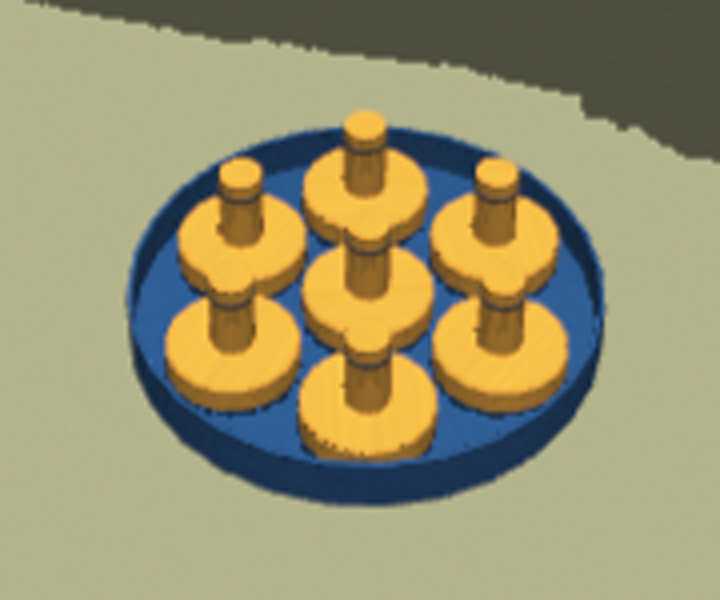

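View pics/top9.png

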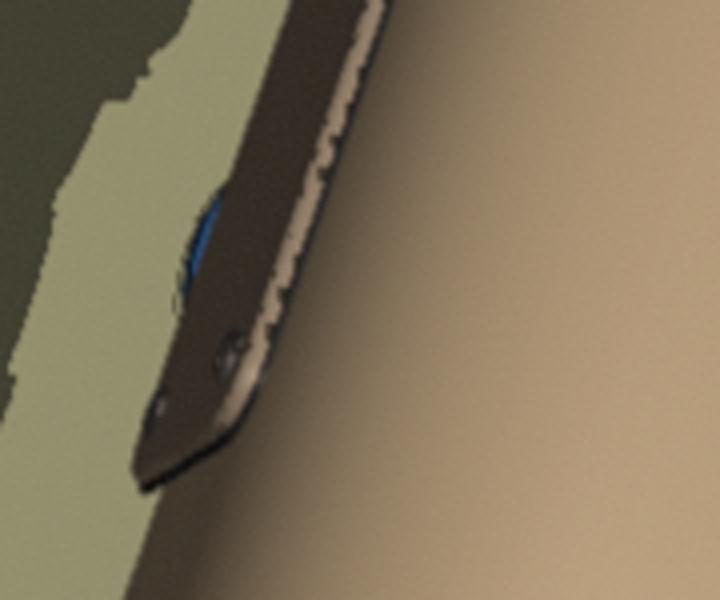

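The side view shows all seven weights upright and flat in the tin. The ring is complete, and the gripper is clear of everything at z = 184 mm.

```bash
python3 -c "
from workcell import close_job
print(close_job())"
```

```text
the job is handed in; nothing more can be done
None
```

I put the two loose brass weights into the tin's two empty places, lowering each one by its knob, so the ring of six around the middle weight is now complete. The job took about 20 s of the 64 s allowed, and I've handed it in.

- **Weights used:** the brass ones at pixels (193, 281) and (190, 202) in the top picture. I left the orange, red, pink, steel-coloured and small brass weights alone.
- **Setting down:** I lowered each weight slowly until the wrist force showed it touching the tin's floor, at 3–5 N. I then opened the fingers, and the arm rose without lifting either weight.
- **Last checks:** the final side picture shows all seven weights upright and flat. The gripper was clear of everything and the force reading was near zero. A wrist picture showed the first placed weight within about 1 mm of its place. The second lined up equally well just before I set it down.
- **Failed or disagreed:**
  - The arm blocked the final top picture, so that check shows nothing.
  - The wrist camera had moved past the tin by then, so the second weight's final position rests on the side picture alone.
  - The top and side cameras differed by about 3 mm in y on the tin's centre. I settled that with the wrist camera.

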